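# Switch on the rotisserie under its weather guard

## Robot

A 6-joint arm with a two-finger parallel gripper is mounted at the origin on the work surface. World frame = base frame: x ahead of the robot, y to its left, z up, the work surface at z = 0. Lengths are in m, angles in degrees, forces in N, time in s.
With the tool pointing down it reaches from about 0.25 to 0.725 m from the base axis. Payload 9.7 kg.
Tool frame: the origin (TCP) lies midway between the tips of the shut fingers; the grasp point (between the pads) lies 19 mm behind it (bot.hold_point_z is the distance from the TCP to the grasp point, in m); z points along the fingers, y is the line along which they close (so a half turn about z gives the same grasp; the last joint's range is limited). The gripper opens to 85 mm and grips with 20 to 120 N. Pads are 22 mm wide; open, the fingers measure 114 mm over their backs; the gripper's body (76 mm by 85 mm) begins 54 mm behind the grasp point. The pads swing forward as they close: fully open they stand 13 mm farther back than shut.
Start: joints at [-68.755, 4.979, 10.078, 95.1, 0, 90], TCP at [0.199, -0.513, 0.231] pointing down, gripper open.
Joint ranges: [-179.16, 179.16], [-48.56, 103.87], [-65.8, 70.77], [-126.05, 130.52], [-82.76, 87.17], [-180, 180]. Speed limits (degrees/s): [127.2, 127.2, 147.25, 180, 180, 180].

## Interface

Orientations are given as [roll, pitch, yaw] about the fixed x, y, z axes, in that order (R = Rz(yaw) Ry(pitch) Rx(roll)).
In Python, from workcell import bot gives the robot as it stands.
- The arm moves only by the tool play_rows, never from a script. Its argument "steps" is a list that holds one entry, the list of rows, each a list of 4 numbers: the shift along the tool's x, y, z in m, then the turn about the tool's z in rad. In form: [[[tx, ty, tz, yaw], ...]]. A call has exactly 5 rows; each row shifts and turns the commanded pose from where the row before left it, along the tool's axes as they then stand; what a row does not reach is not made up. A row lasts 1/12 s, in which the tool goes at most 41.7 mm and 7.16 degrees, less where a joint would pass 70% of its speed; a pose out of reach is approached as far as the arm can. A call is refused whole if a number of a shift passes 0.0417 or a number of a turn 0.125, either way. A call with a gripper value outside its range is refused whole. "gripper" is the finger opening in m, from 0 to 0.0854, set as the call begins (left out, the last holds). The fingers move at their own pace and stop on an object; "squeeze" is the grip in N (left out, the last holds). Time passes only in rows, so rows that do not move let the fingers close, or fill a call up. It gives the time, the measured TCP pose, the force, the opening and the grip force at its end, in the units of the state.
- bot.get_obs(): the state, without advancing time (a new reading comes with each control period).
- bot.camera(name): name is "scene" or "top" or "wrist"; returns a dict with "img" (480x640x3 uint8, blue, green, red), "vfov" (degrees; the focal length in pixels is half the picture's height over the tangent of half this angle, whatever the lens; pixels are square), "cx", "cy" (the principal point, pixels), "xyz" and "attitude" of the camera in the world. Camera axes: x right, y down, z forward; pixel columns grow to the right and rows downward; lengths in m; the calibration is good to about 2 mm. The wrist camera is an equidistant fisheye: a pixel r from the principal point sees the ray r / f radians off the axis. A picture is of the moment at which its call begins. There is no depth.
- bot.job_done(): hands the job in; it is judged then, once.
The state is a dict: "time": time; "q": joint angles; "qd": joint speeds; "joint_efforts": joint torques, N m; "ee_pos": TCP position; "tcp_rot": TCP orientation; "wrist_force": force on the tool from outside, world axes, zero at the start; "torque": the same for the moment, N m; "opening": finger opening in m; "grasp_force": force on a finger pad.
Only numpy, scipy, OpenCV 4.12 (cv2) and the standard library are available. Lean on these libraries where they do the work, as an engineer would, in place of code of your own. Each camera call takes 0.05 s, during which the arm holds its last target. There are 200 camera calls.

## Task

Switch on the rotisserie motor at the narrow grey outdoor switch box on the brick ledge: lift its hinged guard well up, about upright, flip the metal toggle beneath all the way over towards the hinge, then lower the guard until it is fully shut again. Leave the wide two-toggle switch box shut.

Things in the scene. Friction and masses are not known exactly. Their poses are not given: they have to be found in the camera images.
- switch_box: Narrow grey switch box fixed flat on the ledge, one toggle. Origin: centre of its underside; z up; its +x runs from the tab side (nearest the robot) to the hinge side, yaw within 0.4 rad. Base 100 (x) x 80 (y) x 25 mm high. On it the guard: a hood open below, 100 x 80 x 42 mm, clear window on top, its top at z = 69 when shut, with a grip tab at its near side (see the guard joint).
- switch_guard (a joint): Guard angle, rad: 0 shut, 1.57 upright, 1.9 stop. Hinge line along box y at x = +50, z = 27 mm; it swings up and over to +x. Stiff: stays where left, 1 to 3 N at the tab moves it. Tab 40 long (x), 14 wide (y), 16 mm high: shut, it juts level from x = -50 to -90 at mid-height z = 47, y = 0; pinch along y at x = -77. It turns with the guard and can pivot in the fingers.
- toggle (a joint): Toggle angle, rad: 0 off (leans 0.5 rad from upright to the tab side), 1.0 fully on (leans 0.5 rad to the hinge side). Steel rod 10 mm thick, tip 36 mm from its pivot, which lies along box y at x = 0, y = 0, z = 25 mm. No spring: it stays where left; pushing takes 1 to 3 N. It is free to reach from above and the tab side once the guard is up.
- wide_guard (a joint): Guard angle, rad, 0 shut, of the other grey box: same shape but 150 mm wide, with two toggles. It stands beside the narrow box, left or right of it. To be left alone.
Things that resemble listed ones, but are neither listed nor needed, are in the scene too. What is shaped like the part that bears wide_guard but orange or pink is not meant.

How it is judged (in metres and radians):
On the way, in this order (a step that is already met when the one before it is completed fails the run):
1. the narrow box's guard is lifted well up (beyond 1.2 rad) (value of joint switch_guard above 1.2 rad), for 0.2 s.
2. the toggle is flipped on (beyond 0.8 rad) with the guard still up (value of joint each of toggle, switch_guard above 0.8 rad), for 0.2 s.
At the end, for the whole second after the job is handed in: The narrow box's guard is shut (within 0.12 rad), its toggle is on (beyond 0.8 of 1.0 rad), and the wide box's guard is shut (within 0.12 rad) (value of joint each of switch_guard, wide_guard below 0.12 rad and value of joint toggle above 0.8 rad); the robot touches nothing.
It fails at once if the wide box's guard is opened (beyond 0.25 rad) (value of joint wide_guard above 0.25 rad).
It also fails if it takes over 72 s, if anything falls off the work surface, if the arm or the gripper's body presses on something with over 40 N, if the wrist force passes 120 N, or if a joint passes its speed limit or range.

## Working session

There is one attempt and no reset: what is moved stays moved. The work goes in short steps, Python scripts to look and compute and a tool call to move; the robot and the scene stay as the last step left them, time stands still between calls to the robot, and variables do not carry over. Pictures are saved under pics/ and viewed, at most 10 in all, crops included, and the job is handed in when it is done.

Besides the shell and the picture viewer there is one more tool, called after "Call:" as name(argument=value, ...) on one line, values as JSON. play_rows: Moves the arm, as the interface text tells. Its arguments: {"type":"object","properties":{"steps":{"type":"array","items":{"type":"array","items":{"type":"array","items":{"type":"number"}}}},"gripper":{"type":"number"},"squeeze":{"type":"number"}},"required":["steps"]}

```bash
mkdir -p pics
python3 - <<'E'
from workcell import bot
import cv2
for n in ("scene","top"):
    c=bot.camera(n); cv2.imwrite(f"pics/{n}0.png",c["img"]); print(n,c["vfov"],c["cx"],c["cy"],c["xyz"],c["attitude"])
o=bot.get_obs();print(o["time"],o["ee_pos"],o["tcp_rot"])
E
```

```text
scene 52.6227688448239 322.2723860196612 239.89750351581628 [1.02321174 0.81498134 0.98917808] [-140.01181728    0.45106222  138.85560751]
top 51.370656844464165 312.8285473056603 245.5826784263769 [0.37349926 0.22074983 1.2137872 ] [-173.05280028    0.33048018  -89.76805725]
0.1 [ 0.19922999 -0.5124362   0.23067451] [-1.79933075e+02 -4.86451666e-04  2.12451869e+01]
```

View pics/scene0.png

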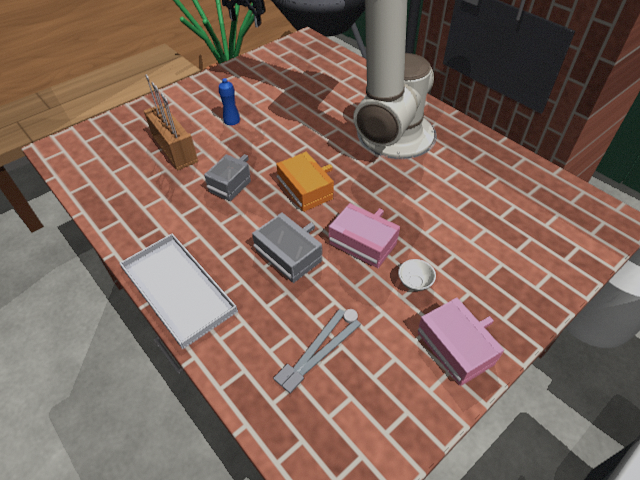

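View pics/top0.png

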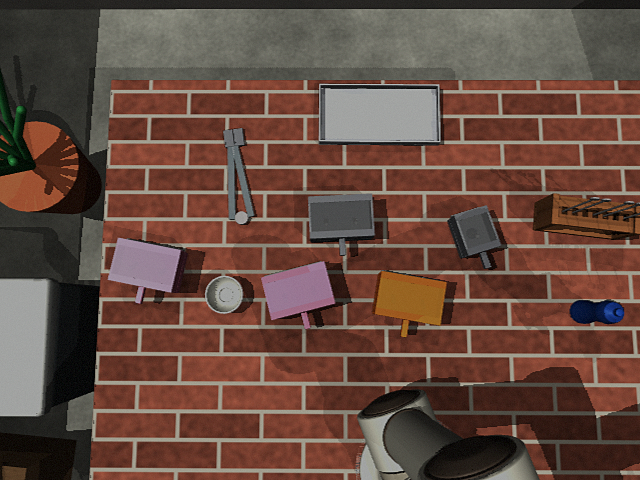

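The top picture shows the grey boxes at (341,217), about 65 px wide and so the wide one, and at (476,232), about 40 px wide with its tab at (487,260). The pink boxes at (147,265) and (298,291) and the orange one at (411,298) are decoys. The box at (476,232) is grey and narrow, so it fits. I'll confirm that in a crop.

Run:
```python
import cv2,numpy as np
t=cv2.imread("pics/top0.png")[195:275,435:515]; s=cv2.imread("pics/scene0.png")[145:205,195:260]
t=cv2.resize(t,(480,480),interpolation=cv2.INTER_CUBIC); s=cv2.resize(s,(320,295),interpolation=cv2.INTER_CUBIC)
o=np.zeros((480,800,3),np.uint8);o[:,:480]=t;o[:295,480:]=s
cv2.imwrite("pics/crop1.png",cv2.convertScaleAbs(o,alpha=1.6,beta=20))
```

```text
(no output)
```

View pics/crop1.png

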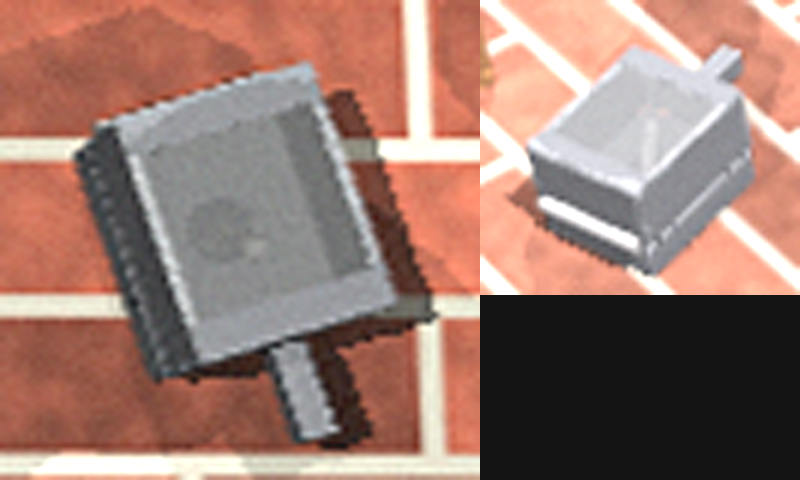

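```bash
cat > h.py <<'E'
import numpy as np
from scipy.spatial.transform import Rotation as Ro
from scipy.optimize import least_squares
CAM={"scene":(52.6227688448239,322.2723860196612,239.89750351581628,[1.02321174,0.81498134,0.98917808],[-140.01181728,0.45106222,138.85560751]),
"top":(51.370656844464165,312.8285473056603,245.5826784263769,[0.37349926,0.22074983,1.2137872],[-173.05280028,0.33048018,-89.76805725])}
def proj(n,P):
    v,cx,cy,t,a=CAM[n]; f=240/np.tan(np.radians(v/2))
    p=Ro.from_euler("xyz",a,degrees=True).inv().apply(np.atleast_2d(P)-t)
    return p[:,:2]/p[:,2:]*f+[cx,cy]
def box2w(s,P): # s = x,y,yaw
    return Ro.from_euler("z",s[2]).apply(np.atleast_2d(P))+[s[0],s[1],0]
E
python3 - <<'E'
from h import *
C=np.array([[.05,.04,.069],[.05,-.04,.069],[-.05,-.04,.069],[-.05,.04,.069],[-.09,0,.055]])
T=np.array([[100,125],[313,66],[396,300],[200,362],[320,436]])/6-.4+[435,195]
S=(np.array([[640,192],[533,150],[630,48],[745,97]])-[480,0])/4.923-.4+[195,145]
f=lambda s:np.r_[(proj("top",box2w(s,C))-T).ravel(),(proj("scene",box2w(s,C[:4]))-S).ravel()]
r=least_squares(f,[.5,-.15,.2]);print(r.x,np.round(r.fun,1))
r2=least_squares(lambda s:f(s)[:10],r.x);print(r2.x,np.round(r2.fun,1))
s=r.x
for P in ([-.077,0,.047],[-.05,0,.069],[0,0,.025]):print(box2w(s,P))
E
```

```text
[ 0.55048875 -0.15015229  0.32493007] [ 1.2 -0.2 -2.1 -1.1 -0.5  0.4 -0.4  0.9  0.   0.  -0.4  0.2 -1.5 -1.
  0.7 -0.6 -0.3 -1.5]
[ 0.55058544 -0.15115338  0.31527227] [ 1.7 -0.5 -1.4 -1.  -0.2  0.5 -0.2  0.8  0.1  0.1]
[[ 0.47751792 -0.17473397  0.047     ]]
[[ 0.50310509 -0.16611442  0.069     ]]
[[ 0.55048875 -0.15015229  0.025     ]]
```

The crop shows one toggle under the window, a body 100 x 80 in proportion and the tab towards the robot. It is the narrow grey box, at about (0.5505, -0.1505) with yaw 0.32. I'm moving above the tab.

Call:
play_rows(steps=[[[0.037,-0.021,0,0.005],[0.037,-0.021,0,0.005],[0.037,-0.021,0,0.005],[0.037,-0.021,0,0.005],[0.037,-0.021,0,0.005]]], gripper=0.05, squeeze=25)

```text
time: 0.52
ee_pos: [0.3331, -0.3508, 0.231]
tcp_rot: [-180.0, 0.0, 19.8]
wrist_force: [0.9, -0.4, -0.0]
opening: 0.0501
grasp_force: 0.0
```

Call:
play_rows(steps=[[[0.037,-0.021,0.015,0.005],[0.037,-0.021,0.015,0.005],[0.037,-0.021,0.015,0.005],[0.037,-0.021,0.015,0.005],[0.037,-0.021,0.015,0.005]]])

```text
time: 0.93
ee_pos: [0.4627, -0.2027, 0.1613]
tcp_rot: [180.0, 0.0, 18.4]
wrist_force: [-0.2, -1.8, -0.0]
opening: 0.0501
grasp_force: 0.0
```

Call:
play_rows(steps=[[[0,0,0,0],[0,0,0,0],[0,0,0,0],[0,0,0,0],[0,0,0,0]]])

```text
time: 1.35
ee_pos: [0.4614, -0.2057, 0.1626]
tcp_rot: [180.0, -0.0, 18.3]
wrist_force: [0.1, 0.2, -0.4]
opening: 0.0497
grasp_force: 0.0
```

```bash
cat >> h.py <<'E'
def wproj(c,P):
    f=240/np.tan(np.radians(c["vfov"]/2))
    p=Ro.from_euler("xyz",c["attitude"],degrees=True).inv().apply(np.atleast_2d(P)-c["xyz"])
    r=np.hypot(p[:,0],p[:,1]); th=np.arctan2(r,p[:,2])
    return p[:,:2]/r[:,None]*(th*f)[:,None]+[c["cx"],c["cy"]]
S0=[.5505,-.1505,.32]
def rel(t): # TCP in box frame mm
    return Ro.from_euler("z",-S0[2]).apply(np.array(t)-[S0[0],S0[1],0])*1000
E
python3 - <<'E'
from workcell import bot
from h import *
import cv2
c=bot.camera("wrist"); im=c["img"].copy()
print(c["vfov"],c["cx"],c["cy"],c["xyz"],c["attitude"],rel(bot.get_obs()["ee_pos"]))
C=np.array([[.05,.04,.069],[.05,-.04,.069],[-.05,-.04,.069],[-.05,.04,.069],[-.09,.007,.055],[-.09,-.007,.055],[-.05,.007,.055],[-.05,-.007,.055]])
for p in wproj(c,box2w(S0,C)): cv2.circle(im,tuple(int(round(v)) for v in p),2,(0,255,0),-1)
cv2.imwrite("pics/w1.png",im)
E
```

```text
65.70646984690485 318.3637968478985 241.67778572344426 [ 0.52679421 -0.18477171  0.30566033] [ 1.64490514e+02 -1.07784852e-02 -7.17104118e+01] [-101.83867331  -24.37476875  162.623526  ]
```

View pics/w1.png

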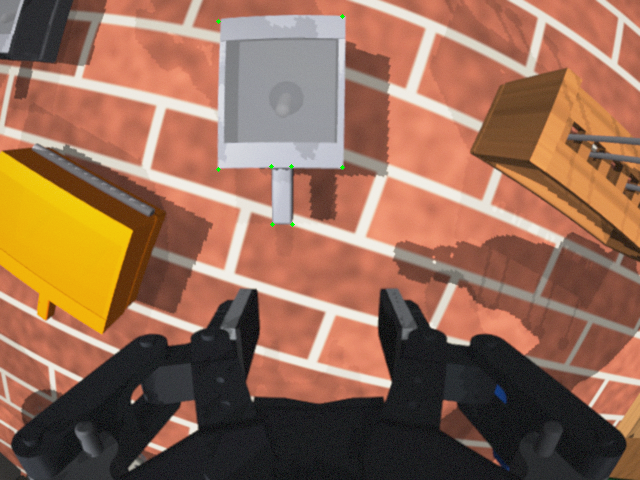

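The projected corners match the image: the tab end lies at (272..292, 224) and the hood corners are on their marks, so the pose is good. Next I go down onto the tab.

Call:
play_rows(steps=[[[0.005,-0.0049,0.02,0],[0.005,-0.0049,0.02,0],[0.005,-0.0049,0.02,0],[0.005,-0.0049,0.02,0],[0.005,-0.0049,0.02,0]]])

```text
time: 1.82
ee_pos: [0.4777, -0.1741, 0.0616]
tcp_rot: [180.0, -0.0, 18.3]
wrist_force: [0.2, -0.2, 0.5]
opening: 0.05
grasp_force: 0.0
```

Call:
play_rows(steps=[[[0,0,0.009,0],[0,0,0.009,0],[0,0,0.009,0],[0,0,0.0075,0],[0,0,0,0]]])

```text
time: 2.23
ee_pos: [0.4773, -0.1737, 0.0265]
tcp_rot: [-180.0, 0.1, 18.3]
wrist_force: [0.1, 0.7, 0.6]
opening: 0.0498
grasp_force: 0.0
```

Call:
play_rows(steps=[[[0,0,0,0],[0,0,0,0],[0,0,0,0],[0,0,0,0],[0,0,0,0]]], gripper=0, squeeze=30)

```text
time: 2.65
ee_pos: [0.4783, -0.1738, 0.0281]
tcp_rot: [179.9, -0.0, 18.4]
wrist_force: [0.7, -1.4, 0.7]
opening: 0.0138
grasp_force: 32.3
```

Call:
play_rows(steps=[[[0,0,0,0],[0,0,0,0],[0,0,0,0],[0,0,0,0],[0,0,0,0]]])

```text
time: 3.07
ee_pos: [0.4782, -0.1737, 0.0277]
tcp_rot: [180.0, -0.0, 18.4]
wrist_force: [1.8, -3.6, 0.7]
opening: 0.0138
grasp_force: 32.6
```

Run:
```python
from workcell import bot
from h import *
o=bot.get_obs();print(rel(o["ee_pos"]),o["tcp_rot"],o["opening"],o["grasp_force"])
r=.1286;a=np.arctan2(20,127);th=np.linspace(0,1.65,31)
x=-r*np.cos(th+a);z=r*np.sin(th+a)
for i in range(30):print(i,round(x[i+1]-x[i],4),round(-(z[i+1]-z[i]),4))
```

```text
[-75.97337749   0.72815711  27.69047378] [ 1.79957820e+02 -2.37726863e-02  1.83696984e+01] 0.013757740130462 32.56431519985199
0 0.0013 -0.007
1 0.0017 -0.0069
2 0.002 -0.0068
3 0.0024 -0.0066
4 0.0028 -0.0065
5 0.0031 -0.0063
6 0.0035 -0.0062
7 0.0038 -0.006
8 0.0041 -0.0057
9 0.0044 -0.0055
10 0.0047 -0.0053
11 0.005 -0.005
12 0.0053 -0.0047
13 0.0055 -0.0044
14 0.0058 -0.0041
15 0.006 -0.0038
16 0.0062 -0.0034
17 0.0064 -0.0031
18 0.0065 -0.0027
19 0.0067 -0.0024
20 0.0068 -0.002
21 0.0069 -0.0016
22 0.007 -0.0012
23 0.007 -0.0009
24 0.0071 -0.0005
25 0.0071 -0.0001
26 0.0071 0.0003
27 0.007 0.0007
28 0.007 0.0011
29 0.0069 0.0015
```

Opening is 13.8 mm, so the tab is gripped. I'm lifting it along the arc.

Call:
play_rows(steps=[[[0.0013,0,-0.007,0],[0.0017,0,-0.0069,0],[0.002,0,-0.0068,0],[0.0024,0,-0.0066,0],[0.0028,0,-0.0065,0]]])

```text
time: 3.48
ee_pos: [0.4876, -0.1707, 0.061]
tcp_rot: [180.0, 0.1, 18.4]
wrist_force: [4.6, -6.7, -5.0]
opening: 0.0136
grasp_force: 31.6
```

Call:
play_rows(steps=[[[0.0031,0,-0.0063,0],[0.0035,0,-0.0062,0],[0.0038,0,-0.006,0],[0.0041,0,-0.0057,0],[0.0044,0,-0.0055,0]]])

```text
time: 3.9
ee_pos: [0.5053, -0.165, 0.0905]
tcp_rot: [179.9, 0.1, 18.3]
wrist_force: [2.7, -8.2, -5.8]
opening: 0.0135
grasp_force: 31.3
```

Run:
```python
from workcell import bot
from h import *
o=bot.get_obs();p=rel(o["ee_pos"]);print(p,o["tcp_rot"],o["opening"],o["wrist_force"],np.arctan2(p[2]+19-27,50-p[0])-.155)
```

```text
[-47.45057886   0.40569925  90.51090616] [1.79931650e+02 1.02325945e-01 1.83432488e+01] 0.013511054876075587 [ 2.68484651 -8.23503534 -5.83587672] 0.5475721394571582
```

Angle follows as expected (0.55 rad).

Call:
play_rows(steps=[[[0.0047,0,-0.0053,0],[0.005,0,-0.005,0],[0.0053,0,-0.0047,0],[0.0055,0,-0.0044,0],[0.0058,0,-0.0041,0]]])

```text
time: 4.32
ee_pos: [0.5302, -0.1572, 0.1139]
tcp_rot: [179.9, 0.1, 18.3]
wrist_force: [2.5, -11.0, -4.7]
opening: 0.0137
grasp_force: 30.8
```

Call:
play_rows(steps=[[[0.006,0,-0.0038,0],[0.0062,0,-0.0034,0],[0.0064,0,-0.0031,0],[0.0065,0,-0.0027,0],[0.0067,0,-0.0024,0]]])

```text
time: 4.73
ee_pos: [0.5604, -0.1477, 0.1293]
tcp_rot: [179.8, 0.2, 18.3]
wrist_force: [1.2, -13.5, -4.5]
opening: 0.0134
grasp_force: 30.4
```

Call:
play_rows(steps=[[[0.0068,0,-0.002,0],[0.0069,0,-0.0016,0],[0.007,0,-0.0012,0],[0.007,0,-0.0009,0],[0.0071,0,-0.0005,0]]])

```text
time: 5.15
ee_pos: [0.5934, -0.1373, 0.1356]
tcp_rot: [179.8, 0.2, 18.3]
wrist_force: [0.9, -15.4, -1.9]
opening: 0.0135
grasp_force: 30.4
```

Call:
play_rows(steps=[[[0.0071,0,-0.0001,0],[0.0071,0,0.0003,0],[0.007,0,0.0007,0],[0.007,0,0.0011,0],[0,0,0,0]]])

```text
time: 5.57
ee_pos: [0.6213, -0.1285, 0.1337]
tcp_rot: [179.7, 0.1, 18.3]
wrist_force: [4.5, -16.3, -0.2]
opening: 0.0134
grasp_force: 30.8
```

Run:
```python
from workcell import bot
from h import *
import cv2
o=bot.get_obs();p=rel(o["ee_pos"]);print(p,o["tcp_rot"],o["opening"],o["wrist_force"],np.arctan2(p[2]+19-27,50-p[0])-.155)
c=bot.camera("scene")["img"][100:250,150:350];cv2.imwrite("pics/s2.png",cv2.resize(c,(800,600)))
```

```text
[ 74.11898654  -1.38258005 133.66451671] [1.79741812e+02 7.88976572e-02 1.83020743e+01] 0.013357217534126085 [  4.47468644 -16.26302714  -0.22828791] 1.6054218697690514
```

View pics/s2.png

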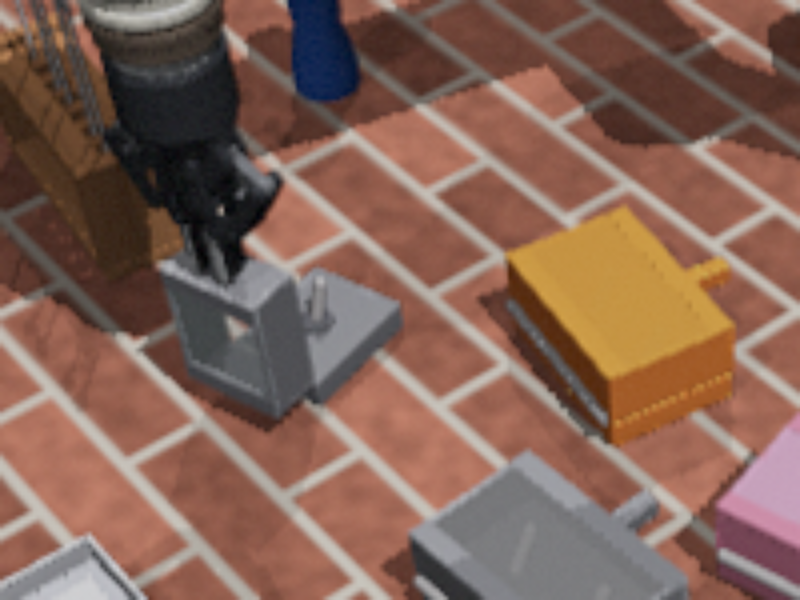

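The guard stands upright at about 1.6 rad, with the toggle exposed at (318,300) in the crop. I release and rise.

Call:
play_rows(steps=[[[0,0,0,0],[0,0,0,0],[0,0,0,0],[0,0,0,0],[0,0,0,0]]], gripper=0.05)

```text
time: 6.03
ee_pos: [0.6203, -0.1257, 0.134]
tcp_rot: [-180.0, 0.0, 18.4]
wrist_force: [-0.3, -0.8, 0.1]
opening: 0.05
grasp_force: 0.0
```

Call:
play_rows(steps=[[[0,0,-0.01,0],[0,0,-0.015,0],[0,0,-0.015,0],[0,0,-0.015,0],[0,0,-0.015,0]]])

```text
time: 6.45
ee_pos: [0.6204, -0.1259, 0.2058]
tcp_rot: [180.0, -0.0, 18.4]
wrist_force: [-0.2, -0.7, -0.3]
opening: 0.0504
grasp_force: 0.0
```

Call:
play_rows(steps=[[[-0.025,0,0,0],[-0.025,0,0,0],[-0.025,0,0,0],[-0.025,0,0,0],[-0.025,0,0,0]]], gripper=0)

```text
time: 6.87
ee_pos: [0.5007, -0.1656, 0.205]
tcp_rot: [180.0, -0.0, 18.4]
wrist_force: [-0.1, 0.4, 0.7]
opening: 0.0003
grasp_force: 0.0
```

Call:
play_rows(steps=[[[0,0,0.02,0],[0,0,0.02,0],[0,0,0.02,0],[0,0,0.02,0],[0,0,0,0]]])

```text
time: 7.28
ee_pos: [0.5002, -0.1649, 0.1213]
tcp_rot: [-179.8, 0.2, 18.4]
wrist_force: [0.1, -0.2, -0.1]
opening: 0.0001
grasp_force: 0.0
```

Run:
```python
from workcell import bot
from h import *
import cv2
o=bot.get_obs();print(rel(o["ee_pos"]),o["tcp_rot"],o["opening"],o["wrist_force"])
cv2.imwrite("pics/w3.png",bot.camera("wrist")["img"])
```

```text
[-52.24255282   2.12503174 121.25585963] [-179.83955166    0.20422787   18.38457971] 8.209257485129615e-05 [ 0.13962346 -0.21750441 -0.10881995]
```

View pics/w3.png

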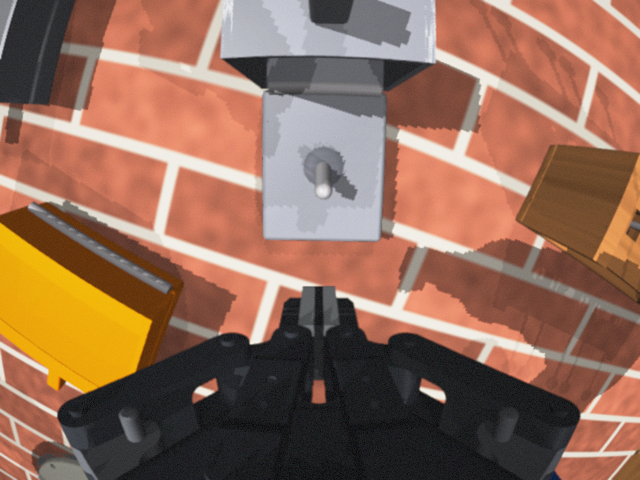

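The base is exposed and the toggle leans towards the tab, with its tip at (323,188). I lower the shut fingers and push.

Call:
play_rows(steps=[[[0,0.002,0.017,0],[0,0,0.017,0],[0,0,0.017,0],[0,0,0.017,0],[0,0,0.008,0]]])

```text
time: 7.75
ee_pos: [0.5026, -0.1673, 0.0481]
tcp_rot: [-180.0, 0.0, 18.4]
wrist_force: [-1.1, 0.2, 0.7]
opening: -0.0002
grasp_force: 0.0
```

Call:
play_rows(steps=[[[0.006,0,0,0],[0.006,0,0,0],[0.006,0,0,0],[0.006,0,0,0],[0.006,0,0,0]]])

```text
time: 8.17
ee_pos: [0.532, -0.1579, 0.0492]
tcp_rot: [180.0, -0.0, 18.4]
wrist_force: [-1.6, -0.1, 1.2]
opening: 0.0003
grasp_force: 0.9
```

Call:
play_rows(steps=[[[0.003,0,0,0],[0.003,0,0,0],[0.003,0,0,0],[0.003,0,0,0],[0,0,0,0]]])

```text
time: 8.58
ee_pos: [0.5427, -0.154, 0.0481]
tcp_rot: [180.0, -0.0, 18.4]
wrist_force: [0.5, -0.4, -0.4]
opening: -0.0001
grasp_force: 0.2
```

Run:
```python
from workcell import bot
from h import *
import cv2
o=bot.get_obs();print(rel(o["ee_pos"]),o["tcp_rot"],o["opening"],o["wrist_force"])
cv2.imwrite("pics/w4.png",bot.camera("wrist")["img"])
```

```text
[-8.4816603  -0.89195129 48.07264042] [ 1.79998463e+02 -1.31639984e-02  1.83887286e+01] -9.638740029546204e-05 [ 0.51144835 -0.42887649 -0.43774231]
```

View pics/w4.png

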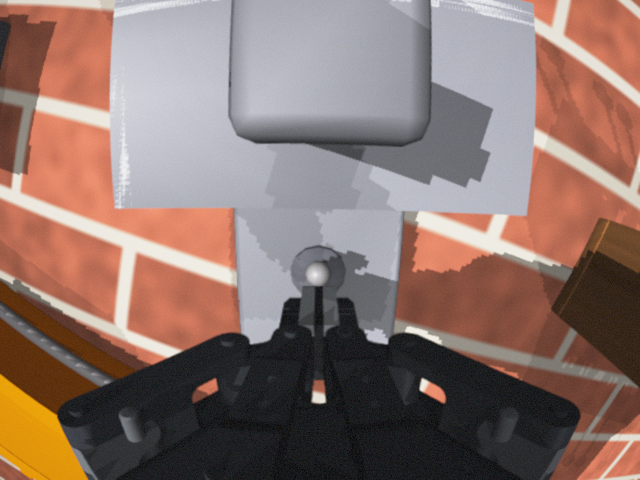

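The tip has moved to (317,272). I work out its angle.

Run:
```python
from workcell import bot
from h import *
c=bot.camera("wrist");print(rel(c["xyz"]))
for t in np.arange(0,1.05,.1):
    l=t-.5;print(round(t,1),wproj(c,box2w(S0,[.036*np.sin(l),0,.025+.036*np.cos(l)])))
```

```text
[ 59.96494711  -1.51914176 191.02150443]
0.0 [[314.66086499 334.69217786]]
0.1 [[314.6003199  329.73097661]]
0.2 [[314.54526247 323.87615851]]
0.3 [[314.49710737 317.16994046]]
0.4 [[314.45724633 309.68011309]]
0.5 [[314.42696969 301.5013184 ]]
0.6 [[314.40737978 292.75455709]]
0.7 [[314.39930519 283.58457169]]
0.8 [[314.40322738 274.1550158 ]]
0.9 [[314.41923055 264.64166846]]
1.0 [[314.44698371 255.22430974]]
```

Toggle is at about 0.8; roughly 6 mm more is needed.

Call:
play_rows(steps=[[[0.002,0,0,0],[0.002,0,0,0],[0.0015,0,0,0],[0.001,0,0,0],[0,0,0,0]]])

```text
time: 9.1
ee_pos: [0.548, -0.1522, 0.0479]
tcp_rot: [-180.0, 0.1, 18.4]
wrist_force: [-3.2, -1.7, 0.0]
opening: 0.0001
grasp_force: 1.7
```

Call:
play_rows(steps=[[[0,0,0,0],[0,0,0,0],[0,0,0,0],[0,0,0,0],[0,0,0,0]]])

```text
time: 9.52
ee_pos: [0.5481, -0.1521, 0.048]
tcp_rot: [-180.0, 0.0, 18.4]
wrist_force: [-4.7, -1.4, -1.2]
opening: -0.0001
grasp_force: 2.0
```

Run:
```python
from workcell import bot
from h import *
import cv2
o=bot.get_obs();print(rel(o["ee_pos"]),o["tcp_rot"],o["opening"],o["wrist_force"])
c=bot.camera("wrist")
for t in (.8,.9,1.):
    l=t-.5;print(t,wproj(c,box2w(S0,[.036*np.sin(l),0,.025+.036*np.cos(l)])))
cv2.imwrite("pics/w5.png",cv2.resize(c["img"][220:320,260:380],(720,600)))
```

```text
[-2.75345272 -0.81423648 47.95385421] [-1.79989341e+02  3.32576297e-02  1.83731855e+01] -6.829299655923943e-05 [-4.74595961 -1.43410696 -1.17296741]
0.8 [[314.47363726 288.79283534]]
0.9 [[314.48437252 279.42373721]]
1.0 [[314.50668868 270.0920489 ]]
```

View pics/w5.png

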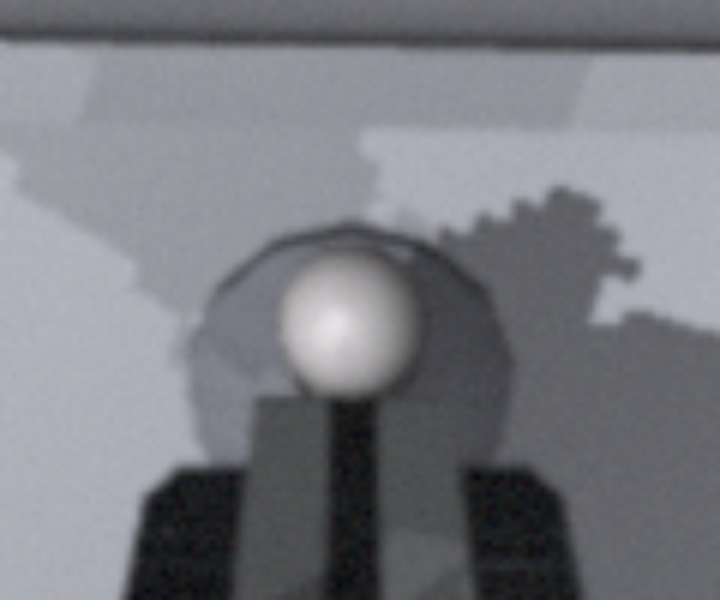

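Ball centre at (318,274) gives a toggle angle of about 0.97, against its stop. I back off, go up and over, and pinch the upright tab again.

Call:
play_rows(steps=[[[-0.02,0,0,0],[-0.02,0,0,0],[0,0,-0.03,0],[0,0,-0.03,0],[0,0,-0.03,0]]])

```text
time: 9.98
ee_pos: [0.5106, -0.1645, 0.1394]
tcp_rot: [-180.0, -0.1, 18.4]
wrist_force: [0.8, -0.3, -0.2]
opening: -0.0002
grasp_force: 0.0
```

Call:
play_rows(steps=[[[0,0,-0.035,0],[0,0,-0.035,0],[0,0,0,0],[0.02,0,0,0],[0.02,0,0,0]]], gripper=0.05)

```text
time: 10.4
ee_pos: [0.5498, -0.1522, 0.21]
tcp_rot: [179.9, -0.2, 18.3]
wrist_force: [0.8, -0.3, 0.3]
opening: 0.0502
grasp_force: 0.0
```

Call:
play_rows(steps=[[[0.02,0,0,0],[0.02,0,0,0],[0.02,0,0,0],[0.0165,-0.001,0,0],[0,0,0,0]]])

```text
time: 10.82
ee_pos: [0.6235, -0.1256, 0.2074]
tcp_rot: [-180.0, -0.1, 18.5]
wrist_force: [0.5, -0.6, -0.4]
opening: 0.0499
grasp_force: 0.0
```

Run:
```python
from workcell import bot
from h import *
o=bot.get_obs();print(rel(o["ee_pos"]),o["tcp_rot"],o["opening"],o["wrist_force"])
```

```text
[ 77.09348821   0.63184856 207.37332323] [-1.79982967e+02 -1.05908829e-01  1.84769693e+01] 0.049893842674403846 [ 0.46665298 -0.55747156 -0.3548091 ]
```

Call:
play_rows(steps=[[[-0.003,0.0005,0.015,0],[0,0,0.015,0],[0,0,0.015,0],[0,0,0.015,0],[0,0,0.013,0]]])

```text
time: 11.23
ee_pos: [0.618, -0.1285, 0.1345]
tcp_rot: [180.0, -0.1, 18.4]
wrist_force: [-0.3, -0.5, -0.6]
opening: 0.0498
grasp_force: 0.0
```

Call:
play_rows(steps=[[[0,0,0,0],[0,0,0,0],[0,0,0,0],[0,0,0,0],[0,0,0,0]]], gripper=0)

```text
time: 11.65
ee_pos: [0.6186, -0.1295, 0.1365]
tcp_rot: [179.9, -0.1, 18.3]
wrist_force: [1.3, -5.0, -2.0]
opening: 0.0133
grasp_force: 33.1
```

Call:
play_rows(steps=[[[0,0,0,0],[0,0,0,0],[0,0,0,0],[0,0,0,0],[0,0,0,0]]])

```text
time: 12.07
ee_pos: [0.6187, -0.1296, 0.1365]
tcp_rot: [179.9, -0.1, 18.3]
wrist_force: [1.1, -5.3, -1.6]
opening: 0.0136
grasp_force: 33.1
```

Run:
```python
from workcell import bot
from h import *
o=bot.get_obs();p=rel(o["ee_pos"]);print(p,o["opening"],o["wrist_force"])
dx=50-p[0];dz=p[2]-8;r=np.hypot(dx,dz);a=np.arctan2(dz,dx);print(r,a)
th=np.linspace(a,.155-.01,31)
x=-r*np.cos(th)/1e3;z=r*np.sin(th)/1e3
for i in range(0,30,5):print([[round(x[j+1]-x[j],4),0,round(z[j]-z[j+1],4),0] for j in range(i,i+5)])
```

```text
[ 71.28337769  -1.57151358 136.46260688] 0.013571055333412803 [ 1.11471917 -5.26022739 -1.64652758]
130.21376091380702 1.73498252482484
[[np.float64(-0.0068), 0, np.float64(-0.0009), 0], [np.float64(-0.0069), 0, np.float64(-0.0006), 0], [np.float64(-0.0069), 0, np.float64(-0.0002), 0], [np.float64(-0.0069), 0, np.float64(0.0001), 0], [np.float64(-0.0069), 0, np.float64(0.0005), 0]]
[[np.float64(-0.0068), 0, np.float64(0.0009), 0], [np.float64(-0.0068), 0, np.float64(0.0012), 0], [np.float64(-0.0067), 0, np.float64(0.0016), 0], [np.float64(-0.0066), 0, np.float64(0.0019), 0], [np.float64(-0.0065), 0, np.float64(0.0023), 0]]
[[np.float64(-0.0064), 0, np.float64(0.0026), 0], [np.float64(-0.0062), 0, np.float64(0.003), 0], [np.float64(-0.0061), 0, np.float64(0.0033), 0], [np.float64(-0.0059), 0, np.float64(0.0036), 0], [np.float64(-0.0057), 0, np.float64(0.0039), 0]]
[[np.float64(-0.0055), 0, np.float64(0.0042), 0], [np.float64(-0.0052), 0, np.float64(0.0045), 0], [np.float64(-0.005), 0, np.float64(0.0048), 0], [np.float64(-0.0047), 0, np.float64(0.005), 0], [np.float64(-0.0045), 0, np.float64(0.0053), 0]]
[[np.float64(-0.0042), 0, np.float64(0.0055), 0], [np.float64(-0.0039), 0, np.float64(0.0057), 0], [np.float64(-0.0036), 0, np.float64(0.0059), 0], [np.float64(-0.0032), 0, np.float64(0.0061), 0], [np.float64(-0.0029), 0, np.float64(0.0063), 0]]
[[np.float64(-0.0026), 0, np.float64(0.0064), 0], [np.float64(-0.0022), 0, np.float64(0.0065), 0], [np.float64(-0.0019), 0, np.float64(0.0066), 0], [np.float64(-0.0015), 0, np.float64(0.0067), 0], [np.float64(-0.0012), 0, np.float64(0.0068), 0]]
```

The tab is gripped again, so I lower it along the arc.

Call:
play_rows(steps=[[[-0.0068,0,-0.0009,0],[-0.0069,0,-0.0006,0],[-0.0069,0,-0.0002,0],[-0.0069,0,0.0001,0],[-0.0069,0,0.0005,0]]])

```text
time: 12.48
ee_pos: [0.5864, -0.1398, 0.1379]
tcp_rot: [179.9, -0.2, 18.4]
wrist_force: [5.2, -1.0, 1.0]
opening: 0.0133
grasp_force: 32.8
```

Call:
play_rows(steps=[[[-0.0068,0,0.0009,0],[-0.0068,0,0.0012,0],[-0.0067,0,0.0016,0],[-0.0066,0,0.0019,0],[-0.0065,0,0.0023,0]]])

```text
time: 12.9
ee_pos: [0.5536, -0.1501, 0.1295]
tcp_rot: [179.9, -0.1, 18.4]
wrist_force: [2.7, -0.4, 5.0]
opening: 0.0137
grasp_force: 33.9
```

Call:
play_rows(steps=[[[-0.0064,0,0.0026,0],[-0.0062,0,0.003,0],[-0.0061,0,0.0033,0],[-0.0059,0,0.0036,0],[-0.0057,0,0.0039,0]]])

```text
time: 13.32
ee_pos: [0.5244, -0.1593, 0.1127]
tcp_rot: [180.0, -0.1, 18.4]
wrist_force: [0.0, 0.7, 4.4]
opening: 0.0135
grasp_force: 34.3
```

Run:
```python
from workcell import bot
from h import *
o=bot.get_obs();p=rel(o["ee_pos"]);print(p,o["opening"],o["wrist_force"])
dx=50-p[0];dz=p[2]-8;r=np.hypot(dx,dz);a=np.arctan2(dz,dx);print(r,a)
```

```text
[-27.53827983  -0.17283132 112.70483626] 0.013500193268800751 [0.02842715 0.743207   4.43842008]
130.28924581045516 0.9333761709510541
```

Call:
play_rows(steps=[[[-0.0055,0,0.0042,0],[-0.0052,0,0.0045,0],[-0.005,0,0.0048,0],[-0.0047,0,0.005,0],[-0.0045,0,0.0053,0]]])

```text
time: 13.73
ee_pos: [0.5004, -0.1669, 0.0884]
tcp_rot: [-180.0, 0.0, 18.4]
wrist_force: [-2.2, 2.9, 4.8]
opening: 0.0134
grasp_force: 34.8
```

Call:
play_rows(steps=[[[-0.0042,0,0.0055,0],[-0.0039,0,0.0057,0],[-0.0036,0,0.0059,0],[-0.0032,0,0.0061,0],[-0.0029,0,0.0063,0]]])

```text
time: 14.15
ee_pos: [0.4832, -0.1723, 0.058]
tcp_rot: [-179.9, 0.1, 18.4]
wrist_force: [-1.9, 4.5, 3.9]
opening: 0.0134
grasp_force: 35.2
```

Call:
play_rows(steps=[[[-0.0026,0,0.0064,0],[-0.0022,0,0.0065,0],[-0.0019,0,0.0066,0],[-0.0015,0,0.0067,0],[-0.0012,0,0.0068,0]]])

```text
time: 14.57
ee_pos: [0.4745, -0.1752, 0.0251]
tcp_rot: [-179.9, 0.0, 18.4]
wrist_force: [-6.8, 8.3, 47.6]
opening: 0.0137
grasp_force: 41.9
```

Run:
```python
from workcell import bot
from h import *
o=bot.get_obs();p=rel(o["ee_pos"]);print(p,o["opening"],o["wrist_force"])
dx=50-p[0];dz=p[2]-8;r=np.hypot(dx,dz);a=np.arctan2(dz,dx);print(r,a)
```

```text
[-79.91552515   0.48916634  25.06130178] 0.013688321666253602 [-6.84211094  8.31671249 47.62155477]
131.03103331980523 0.13057886281178346
```

The 47 N reading means it is seated. I ease up slightly, release and rise.

Call:
play_rows(steps=[[[0,0,-0.002,0],[0,0,0,0],[0,0,0,0],[0,0,0,0],[0,0,0,0]]], gripper=0.05)

```text
time: 14.98
ee_pos: [0.4754, -0.1759, 0.0275]
tcp_rot: [180.0, 0.0, 18.4]
wrist_force: [-0.4, 0.7, 0.3]
opening: 0.0499
grasp_force: 0.0
```

Call:
play_rows(steps=[[[0,0,-0.02,0],[0,0,-0.03,0],[0,0,-0.03,0],[0,0,-0.03,0],[-0.01,0,-0.03,0]]])

```text
time: 15.4
ee_pos: [0.4666, -0.1787, 0.1688]
tcp_rot: [180.0, -0.0, 18.4]
wrist_force: [1.5, 0.2, 0.2]
opening: 0.0499
grasp_force: 0.0
```

Call:
play_rows(steps=[[[0,0,0,0],[0,0,0,0],[0,0,0,0],[0,0,0,0],[0,0,0,0]]])

```text
time: 15.82
ee_pos: [0.4656, -0.1788, 0.1663]
tcp_rot: [-179.9, 0.1, 18.4]
wrist_force: [-0.1, -0.5, 0.5]
opening: 0.0499
grasp_force: 0.0
```

Run:
```python
from workcell import bot
from h import *
import cv2
c=bot.camera("wrist"); im=c["img"].copy()
C=np.array([[.05,.04,.069],[.05,-.04,.069],[-.05,-.04,.069],[-.05,.04,.069],[-.09,.007,.055],[-.09,-.007,.055]])
for p in wproj(c,box2w(S0,C)): cv2.circle(im,tuple(int(round(v)) for v in p),2,(0,255,0),-1)
cv2.imwrite("pics/w6.png",im); print(bot.get_obs()["wrist_force"])
```

```text
[ 0.74857692  0.10580831 -0.03661339]
```

View pics/w6.png

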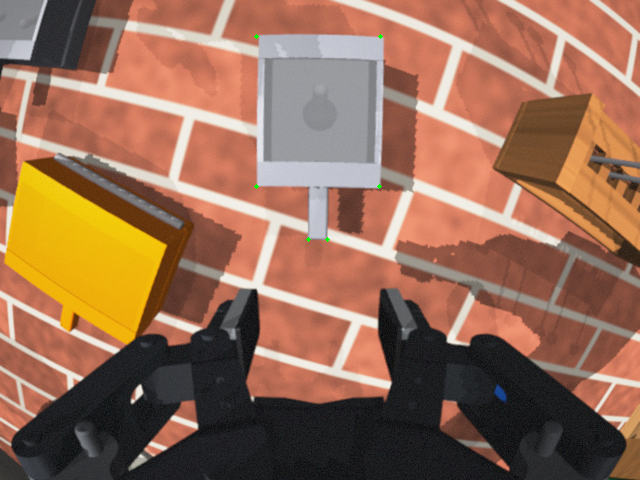

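The hood corners and the tab end (308..328, 239) lie on the marks for a shut guard. The toggle tip at (320,88) leans to the hinge side, and the wide box was not touched. I hand in.

```bash
python3 -c "
from workcell import bot
print(bot.job_done())"
```

```text
the job is handed in; nothing more can be done
None
```

I switched the rotisserie motor on at the narrow grey box and shut its guard again, leaving the wide box untouched. The job is handed in at about 16 s of the 72 s allowed, with no verdict returned.

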